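Change over the bench extraction with the iris-damper levers

TASK

The fume extraction is moving from one bench port to the other: push the lever of the iris damper that stands open round to its shut stop, and push the other damper's lever round until its pointer is on the long middle mark, half open. Push the lever handles with the outside of the fingers; do not take a handle between the fingers, and do not lift or disturb anything else on the bench.

Things in the scene. Friction and masses are not known exactly. Their poses are not given: they have to be found in the camera images.
- damper_a: Fixed iris damper of a bench extraction port: upright duct stub, open mouth 105 mm across at 95 mm height, on a round drum 36 to 65 mm high, 177 mm across with its ring. Origin on its axis at bench height; -x axis points roughly to the robot. Identical to the other, may stand left or right. This one stands open at the start (0.8 to 1.15).
- knob_a (a point): Centre of that damper's handle: black upright round handle, 18 mm across, 60 to 105 mm above the bench (this point at 82.5 mm), on the end of a steel lever 130 mm from the damper's axis. The flat lever under it is 16 mm wide, its top at 57 mm. It swings level about the damper's axis.
- lever_a (a joint): Ring angle, rad: 0 shut stop, 1.2 open stop, 0.6 pointer on the long mark. The lever points along the damper's -x axis turned by (value - 0.6) anticlockwise seen from above: opening moves the handle from the robot's left to its right. Stiff: about 2.5 N at the handle turns it; stays where left. This one stands open at the start (0.8 to 1.15).
- mark_a (a point): Long, broad middle mark (half open) of that damper's scale: seven black marks 0.2 rad apart on a white arc on the drum's top. On the damper's -x axis, 72 mm from its centre, 67 mm high. The pointer, in line with the lever, stands at the marks' outer ends; not used on this damper.
- damper_b: Fixed iris damper of a bench extraction port: upright duct stub, open mouth 105 mm across at 95 mm height, on a round drum 36 to 65 mm high, 177 mm across with its ring. Origin on its axis at bench height; -x axis points roughly to the robot. Identical to the other, may stand left or right. This one stands shut or nearly shut at the start (0 to 0.15).
- knob_b (a point): Centre of that damper's handle: black upright round handle, 18 mm across, 60 to 105 mm above the bench (this point at 82.5 mm), on the end of a steel lever 130 mm from the damper's axis. The flat lever under it is 16 mm wide, its top at 57 mm. It swings level about the damper's axis.
- lever_b (a joint): Ring angle, rad: 0 shut stop, 1.2 open stop, 0.6 pointer on the long mark. The lever points along the damper's -x axis turned by (value - 0.6) anticlockwise seen from above: opening moves the handle from the robot's left to its right. Stiff: about 2.5 N at the handle turns it; stays where left. This one stands shut or nearly shut at the start (0 to 0.15).
- mark_b (a point): Long, broad middle mark (half open) of that damper's scale: seven black marks 0.2 rad apart on a white arc on the drum's top. On the damper's -x axis, 72 mm from its centre, 67 mm high. The pointer, in line with the lever, stands at the marks' outer ends.
- wheel_mid_c (a point): Bystander, loose, not to be disturbed: white skateboard wheel lying on its side, 105 mm across, 62 mm tall, between and behind the two dampers. Point 31 mm above its underside.
- wheel_right_c (a point): Bystander, loose, not to be disturbed: the same white wheel, on the robot's right. Point 31 mm above its underside.
- hub_wheel_c (a point): Bystander, loose, not to be disturbed: black motor wheel with a yellow rim, 100 mm across, 60 mm tall, on the robot's left. Point 30 mm above its underside.
- bushing_c (a point): Bystander, loose, not to be disturbed: small red ring bushing, 24 mm across, 18 mm tall, between the two levers' swings. Point 9 mm above its underside.
- truck_c (a point): Bystander, loose, not to be disturbed: black skateboard truck with its 250 mm axle, 53 mm tall, in front of the left damper. Point 22 mm above its underside.
- skate_tool_c (a point): Bystander, loose, not to be disturbed: steel T-shaped skate tool, 95 mm long, lying flat, 12 mm tall, in front of the right damper. Point 6 mm above its underside.
- driver_c (a point): Bystander, loose, not to be disturbed: cordless screwdriver lying on its side, 165 by 140 mm, 48 mm tall, in front on the right. Point 22 mm above its underside.

How it is judged:
By the outcome, as a careful person would: the job done as asked, in the order asked, and still so for the second after the job is handed in, with the robot touching nothing.
It also fails if it takes over 67 s, if anything falls off the work surface, if the arm or the gripper's body presses on something with over 40 N, if the wrist force passes 120 N, or if a joint passes its speed limit or range.

ROBOT

A 7-joint arm with a two-finger parallel gripper is mounted at the origin on the work surface. World frame = base frame: x ahead of the robot, y to its left, z up, the work surface at z = 0. Lengths are in m, angles in rad, forces in N, time in s.
With the tool pointing down it reaches from about 0.4 to 0.85 m from the base axis. Payload 10.4 kg.
Tool frame: the origin (TCP) lies at the very end of the fingers, on their centre line; the grasp point (between the pads) lies 19 mm behind it; x points along the fingers, z is the direction in which the jaws open and shut, and the axes are right-handed (so a half turn about x gives the same grasp; the last joint's range is limited). The gripper opens to 87 mm and grips with 3 to 60 N. Pads are 19 mm wide; open, the fingers measure 117 mm over their backs; the gripper's body (75 mm by 190 mm) begins 51 mm behind the grasp point.
Start: joints at [1.201, 0.332, -0.065, 1.46, 0.022, 1.35, -0.088], TCP at [0.212, -0.588, 0.223] pointing down, gripper open.
Joint ranges: [-2.6, 2.6], [-0.5, 2.12], [-1.47, 1.34], [0.16, 2.42], [-1.27, 4.41], [0.06, 2.06], [-2.6, 2.6]. Speed limits (rad/s): [2.22, 2.22, 2.79, 2.79, 3.14, 3.14, 3.14].

INTERFACE

Orientations are given as a unit quaternion [x, y, z, w].
In Python, from bench import * gives the robot as it stands. The module is installed in compiled form; this text tells all that it offers.
- The arm moves only by the tool jog_arm, never from a script. Its argument "steps" is a list that holds one entry, the list of rows, each a list of 7 numbers: the turn, a rotation vector about the tool's x, y, z in rad, then the shift along the tool's x, y, z in m, then the closure, from 0 (fully open) to 1 (shut). A call has 1 to 10 rows; each row is the pose to reach, as a shift and turn from the pose commanded when the call began, along the tool's axes at that moment; what a row does not reach only later rows make up. A row lasts 1/8 s, in which the tool goes at most 62.5 mm and 10.7 degrees, less where a joint would pass 70% of its speed; a pose out of reach is approached as far as the arm can. A call with a gripper value outside its range is refused whole. The fingers move at their own pace and stop on an object; the grip force is fixed at half the most. Time passes only in rows, so rows that repeat a pose let the fingers close. It gives the time, the measured TCP pose, the force and the opening at its end, in the units of the state.
- state(): the state, without advancing time (a new reading comes with each control period).
- read_camera(name): name is "scene" or "top" or "wrist"; returns a dict with "frame" (480x640x3 uint8, red, green, blue), "depth" (480x640 float32, m along the optical axis (not along the pixel's ray), 0 where there is no reading), "K" (3x3 intrinsics, pixels), "cam_to_world" (4x4, takes a point from camera to world coordinates); the wrist camera has in their place "T_tool_cam" (4x4, takes a point from camera to tool coordinates, whose origin is the TCP and whose axes are the tool frame's). Camera axes: x right, y down, z forward; pixel columns grow to the right and rows downward; lengths in m; the calibration is good to about 2 mm. A picture is of the moment at which its call begins: read the wrist's pose just before it.
- hand_in(): hands the job in, once; it reports no verdict.
The state is a dict: "time": time; "joints": joint angles; "joint_vel": joint speeds; "effort": joint torques, N m; "ee_pos": TCP position; "ee_rot": TCP orientation; "wrist_force": force on the tool from outside, world axes, zero at the start; "torque": the same for the moment, N m; "opening": opening from 0.0 (shut) to 1.0 (fully open).
Only numpy, scipy, OpenCV 4.12 (cv2) and the standard library are available. Lean on these libraries where they do the work, as an engineer would, in place of code of your own. Each camera call takes 0.05 s, during which the arm holds its last target. There are 200 camera calls.

## Working session

There is one attempt and no reset: what is moved stays moved. The work goes in short steps, Python scripts to look and compute and a tool call to move; the robot and the scene stay as the last step left them, time stands still between calls to the robot, and variables do not carry over. Pictures are saved under pics/ and viewed, on a budget of 10 in all, crops included, one or two more only if the job needs it, and the job is handed in when it is done.

Besides the shell and the picture viewer there is one more tool, called after "Call:" as a command line: name --argument value ..., lists and objects as JSON in quotes. jog_arm: Moves the arm, as the interface text tells. Its arguments: {"type":"object","properties":{"steps":{"type":"array"}},"required":["steps"]}

```bash
mkdir -p pics
cat > h.py <<'E'
from bench import *
import numpy as np, cv2
from scipy.spatial.transform import Rotation as R
E
python3 - <<'E'
from h import *
s=state(); print({k:np.round(v,3) for k,v in s.items()}); print(R.from_quat(s['ee_rot']).as_matrix().round(3))
for n in ("top","scene"):
    c=read_camera(n); cv2.imwrite(f"pics/{n}0.png",c["frame"][:,:,::-1]); np.savez(f"{n}0.npz",**c)
    print(n,c["K"].round(1).tolist(),c["cam_to_world"].round(3).tolist())
E
```

```text
{'time': np.float64(0.0), 'joints': array([ 1.201,  0.333, -0.065,  1.461,  0.022,  1.35 , -0.089]), 'joint_vel': array([ 0.001, -0.001, -0.001, -0.001,  0.002,  0.001,  0.001]), 'effort': array([ 1.0000e-03, -6.2325e+01,  2.5000e-02, -3.8990e+01, -6.1000e-02,
        4.0000e-02,  0.0000e+00]), 'ee_pos': array([ 0.212, -0.587,  0.222]), 'ee_rot': array([ 0.406,  0.579, -0.406,  0.578]), 'wrist_force': array([-0.179, -0.031, -0.096]), 'torque': array([-0.025, -0.016,  0.014]), 'opening': np.float64(0.999)}
[[-0.001  0.94   0.34 ]
 [ 0.001  0.34  -0.94 ]
 [-1.    -0.    -0.001]]
top [[521.4, 0.0, 321.5], [0.0, 521.4, 242.8], [0.0, 0.0, 1.0]] [[-0.01, -0.981, 0.192, 0.345], [-1.0, 0.011, 0.001, 0.013], [-0.003, -0.192, -0.981, 1.167], [0.0, 0.0, 0.0, 1.0]]
scene [[605.1, 0.0, 317.3], [0.0, 605.1, 232.8], [0.0, 0.0, 1.0]] [[0.871, 0.408, -0.273, 0.9], [0.491, -0.731, 0.475, -0.588], [-0.006, -0.548, -0.837, 1.11], [0.0, 0.0, 0.0, 1.0]]
```

View pics/top0.png

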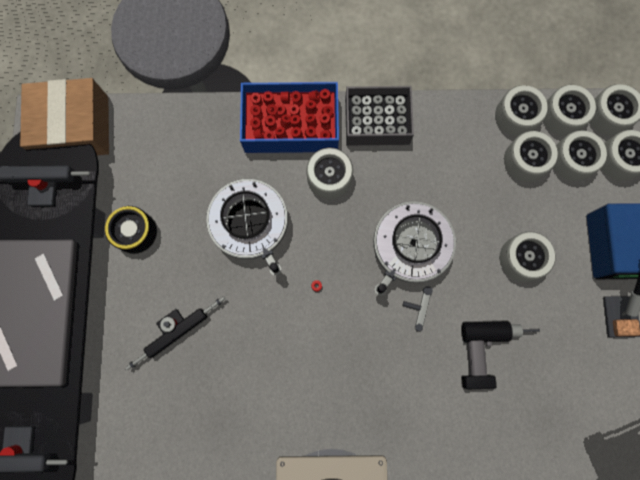

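View pics/scene0.png

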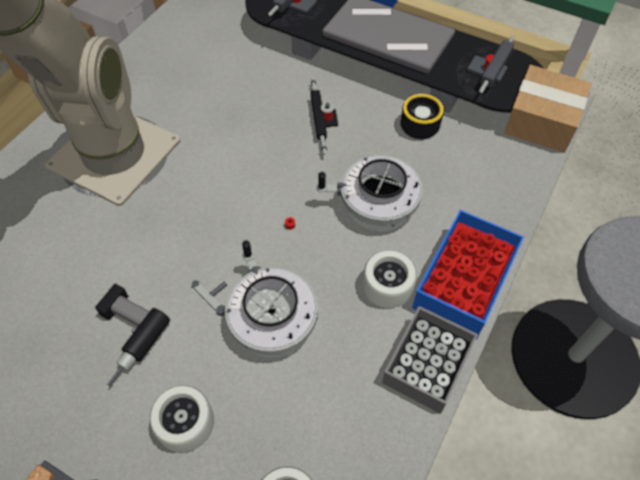

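The left damper (centre about 247,218) has a dark, open mouth and its handle at (276,268) is to the right, so it is damper_a. The right damper (415,242) has a closed mouth and its handle at (383,287) is to the left, so it is damper_b. The bushing is at (317,286), the T-tool at (420,305) and the truck at (178,333).

```bash
cat >> h.py <<'E'
def cloud(c,T=None):
    d=c["depth"]; K=c["K"]; v,u=np.indices(d.shape)
    P=np.stack([(u-K[0,2])*d/K[0,0],(v-K[1,2])*d/K[1,1],d],-1)
    T=c["cam_to_world"] if T is None else T
    P=P@T[:3,:3].T+T[:3,3]; P[d==0]=np.nan
    return P
def circ(xy):
    A=np.c_[2*xy,np.ones(len(xy))]; s=np.linalg.lstsq(A,(xy**2).sum(1),rcond=None)[0]
    return s[0],s[1],np.sqrt(s[2]+s[0]**2+s[1]**2)
E
python3 - <<'E'
from h import *
top=np.load("top0.npz"); P0=cloud(top)
ap={"a":P0[218,283],"b":P0[242,450]}; print(ap)
c0={"a":(247,218),"b":(415,242)}
for n in("top","scene"):
    c=np.load(n+"0.npz"); P=cloud(c); f=c["frame"].astype(int); br=f.max(-1)
    for k,(u,v) in c0.items():
        g=P0[v-70:v+70,u-60:u+60].reshape(-1,3); g=g[(g[:,2]>.055)&(g[:,2]<.075)]
        ctr=np.nanmean(g[:,:2],0) if n=="top" else ctrs[k]
        if n=="top": ctrs=dict(globals().get("ctrs",{}),**{k:ctr})
        r=np.hypot(P[...,0]-ctr[0],P[...,1]-ctr[1])
        drum=(r<.12)&(P[...,2]>.055)&(P[...,2]<.072)&(br>110)
        hull=cv2.convexHull(P[drum][:,:2].astype(np.float32))[:,0]
        (x,y),rad=cv2.minEnclosingCircle(hull)
        rim=(r<.08)&(P[...,2]>.088)&(P[...,2]<.102)
        kn=(r>.1)&(r<.17)&(P[...,2]>.085)&(P[...,2]<.112)&(br<90)
        q=P[kn]; m=np.median(q,0)
        lv=np.median(P[rim],0)
        print(n,k,"drum z",np.median(P[drum][:,2]).round(4),"minenc",np.round([x,y,rad],4),"hullfit",np.round(circ(hull),4),"rimfit",np.round(circ(P[rim][:,:2]),4),rim.sum(),"knob",m.round(4),q[:,:2].min(0).round(3),q[:,:2].max(0).round(3),kn.sum(),"r",np.hypot(m[0]-x,m[1]-y).round(4),"ang",np.arctan2(m[1]-y,m[0]-x).round(3))
    # bystanders: heights
    for nm,lo,hi in[]:pass
for nm,(u,v) in dict(bush=(317,286),whl=(329,170),tr1=(221,302),tr2=(133,366),trc=(168,322),t1=(427,292),t2=(419,325),t3=(405,305),hub=(130,228),drv=(486,330)).items(): print(nm,P0[v,u].round(3))
E
```

```text
{'a': array([0.61604422, 0.09808604, 0.06347489]), 'b': array([ 0.55866994, -0.26201687,  0.06397496])}
top a drum z 0.0646 minenc [0.6002 0.1691 0.11  ] hullfit [0.6089 0.1725 0.0938] rimfit [0.6185 0.1773 0.0481] 496 knob [0.503  0.1132 0.1033] [0.496 0.106] [0.514 0.124] 58 r 0.1121 ang -2.62
top b drum z 0.0641 minenc [ 0.5477 -0.1723  0.1093] hullfit [ 0.5527 -0.179   0.094 ] rimfit [ 0.5629 -0.1862  0.0485] 487 knob [ 0.4571 -0.1077  0.1038] [ 0.45  -0.116] [ 0.465 -0.1  ] 61 r 0.1113 ang 2.522
scene a drum z 0.0669 minenc [0.604  0.1653 0.1103] hullfit [0.607  0.1712 0.0991] rimfit [0.6209 0.1783 0.0471] 576 knob [0.5092 0.1106 0.1025] [0.501 0.105] [0.516 0.12 ] 69 r 0.1094 ang -2.618
scene b drum z 0.0666 minenc [ 0.5493 -0.173   0.1091] hullfit [ 0.5555 -0.177   0.0955] rimfit [ 0.565  -0.1856  0.0472] 718 knob [ 0.4643 -0.1113  0.1027] [ 0.455 -0.117] [ 0.471 -0.103] 79 r 0.105 ang 2.514
bush [0.474 0.026 0.002]
whl [ 0.729 -0.004  0.049]
tr1 [0.44  0.24  0.002]
tr2 [0.304 0.42  0.025]
trc [0.395 0.342 0.052]
t1 [ 0.456 -0.217  0.013]
t2 [ 0.385 -0.197  0.01 ]
t3 [ 0.429 -0.168  0.008]
hub [0.602 0.437 0.045]
drv [ 0.371 -0.333  0.043]
```

Call:
jog_arm --steps '[[[0.17,0,0,-0.05,0.05,-0.04,1],[0.35,0,0,-0.08,0.09,-0.09,1],[0.35,0,0,-0.08,0.13,-0.135,1],[0.35,0,0,-0.08,0.17,-0.18,1],[0.35,0,0,-0.08,0.21,-0.225,1],[0.35,0,0,-0.08,0.25,-0.265,1],[0.35,0,0,-0.08,0.29,-0.31,1],[0.35,0,0,-0.08,0.335,-0.35,1],[0.35,0,0,-0.08,0.374,-0.393,1],[0.35,0,0,-0.08,0.374,-0.393,1]]]'

```text
time: 1.35
ee_pos: [0.4317, -0.0864, 0.3026]
ee_rot: [0.499, 0.501, -0.499, 0.501]
wrist_force: [-0.0, -0.8, -0.6]
opening: 0.021
```

```bash
cat >> h.py <<'E'
def wrist(tag):
    s=state(); c=read_camera("wrist"); T=np.eye(4); T[:3,:3]=R.from_quat(s["ee_rot"]).as_matrix(); T[:3,3]=s["ee_pos"]
    c["cam_to_world"]=T@c["T_tool_cam"]; cv2.imwrite(f"pics/{tag}.png",c["frame"][:,:,::-1]); np.savez(tag+".npz",**c); return s,c
def pix(c,p):
    T=np.linalg.inv(c["cam_to_world"]); q=T[:3,:3]@p+T[:3,3]; q=c["K"]@q; return q[:2]/q[2]
E
python3 - <<'E'
from h import *
s,c=wrist("w1"); print(s["time"],s["ee_pos"].round(4),s["joints"].round(3),s["opening"]); print(R.from_quat(s['ee_rot']).as_matrix().round(3))
print(c["T_tool_cam"].round(3).tolist(),c["K"][0])
for p in([.619,.178,.065],[.506,.112,.105],[.564,-.186,.065],[.461,-.109,.105]): print(pix(c,np.array(p)).round())
E
```

```text
1.35 [ 0.4317 -0.0864  0.3026] [ 0.684 -0.095 -0.541  1.758 -0.05   1.465 -1.416] 0.021233015504627858
[[ 0.     1.     0.005]
 [ 0.     0.005 -1.   ]
 [-1.     0.    -0.   ]]
[[0.0, -0.267, 0.964, -0.163], [0.001, -0.964, -0.267, 0.073], [1.0, 0.001, -0.0, 0.001], [0.0, 0.0, 0.0, 1.0]] [398.82687376   0.         319.68138662]
[23. -7.]
[ 91. 125.]
[427.  63.]
[344. 179.]
```

View pics/w1.png

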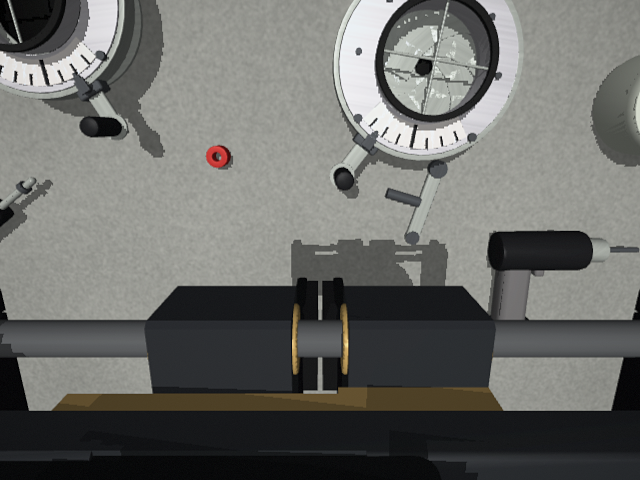

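The long middle mark of b is at about (415,136) and a's is at about (44,72). b's pointer block is at (366,142) on its left end mark, and a's is at (88,88) near its right end. Next I measure the marks.

```bash
cat >> h.py <<'E'
def ray(c,uv,z):
    uv=np.atleast_2d(uv).astype(float); T=c["cam_to_world"]; d=np.c_[uv,np.ones(len(uv))]@np.linalg.inv(c["K"]).T@T[:3,:3].T
    return (T[:3,3]+d*((z-T[2,3])/d[:,2])[:,None])[:,:2]
def marks(c,ctr,rmin=.058,rmax=.085,zz=.067):
    v,u=np.indices(c["depth"].shape); X=ray(c,np.c_[u.ravel(),v.ravel()],zz).reshape(480,640,2)-ctr
    r=np.hypot(X[...,0],X[...,1]); a=np.arctan2(-X[...,1],-X[...,0]) # angle from -x, ccw
    g=c["frame"].max(-1)
    m=((g<120)&(r>rmin)&(r<rmax)&(abs(a)<1)).astype(np.uint8)
    n,l,st,ce=cv2.connectedComponentsWithStats(m,connectivity=4)
    out=[]
    for i in range(1,n):
        if st[i,4]<6: continue
        k=l==i; w=255-g[k].astype(float); xy=X[k]
        q=ray(c,ce[i],zz)[0]-ctr
        out.append((round(float(np.arctan2(-q[1],-q[0])),3),round(float(np.hypot(*q)),4),int(st[i,4]),np.round(r[k].min(),3),np.round(r[k].max(),3),ce[i].round(0).tolist()))
    return sorted(out,key=lambda t:t[0])
E
python3 - <<'E'
from h import *
c=np.load("w1.npz"); P=cloud(c)
for k,g,kn in(("a",(.6195,.178),(.506,.112)),("b",(.564,-.186),(.461,-.1095))):
    g=np.array(g); r=np.hypot(P[...,0]-g[0],P[...,1]-g[1])
    m=(r<.075)&(P[...,2]>.089)&(P[...,2]<.1); q=P[m]; print(k,"rim",np.round(circ(q[:,:2]),4),m.sum(),q[:,2].mean().round(4))
    m=(r<.1)&(P[...,2]>.058)&(P[...,2]<.069)&(c["frame"].min(-1)>170); print(" drum",P[m].mean(0).round(4),m.sum())
    m=(np.hypot(P[...,0]-kn[0],P[...,1]-kn[1])<.03)&(P[...,2]>.098)&(P[...,2]<.115)&(c["frame"].max(-1)<110)
    q=np.median(P[m],0); print(" knobtop",q.round(4),m.sum(),"r",np.hypot(*(q[:2]-g)).round(4),"ang",np.arctan2(g[1]-q[1],g[0]-q[0]).round(3))
    for t in marks(c,g): print("  ",t)
E
```

```text
a rim [0.5983 0.1624 0.0286] 993 0.0948
 drum [0.5707 0.1433 0.0663] 3997
 knobtop [0.5047 0.1125 0.1051] 394 r 0.1322 ang 0.519
   (-0.466, 0.0703, 16, np.float64(0.067), np.float64(0.075), [1.0, 68.0])
   (-0.274, 0.0722, 31, np.float64(0.068), np.float64(0.077), [15.0, 76.0])
   (-0.074, 0.072, 28, np.float64(0.068), np.float64(0.077), [31.0, 79.0])
   (0.081, 0.084, 18, np.float64(0.083), np.float64(0.085), [46.0, 92.0])
   (0.125, 0.0677, 96, np.float64(0.058), np.float64(0.078), [45.0, 74.0])
   (0.22, 0.0841, 8, np.float64(0.084), np.float64(0.085), [58.0, 91.0])
   (0.325, 0.0728, 31, np.float64(0.067), np.float64(0.078), [61.0, 76.0])
   (0.35, 0.0843, 14, np.float64(0.084), np.float64(0.085), [69.0, 88.0])
   (0.497, 0.0792, 128, np.float64(0.068), np.float64(0.085), [77.0, 77.0])
   (0.617, 0.0846, 6, np.float64(0.084), np.float64(0.085), [88.0, 76.0])
   (0.719, 0.0735, 30, np.float64(0.068), np.float64(0.079), [86.0, 60.0])
   (0.738, 0.0845, 10, np.float64(0.084), np.float64(0.085), [96.0, 68.0])
   (0.887, 0.0809, 79, np.float64(0.076), np.float64(0.085), [101.0, 55.0]
[... 368 characters left out ...]
.0])
   (-0.624, 0.0813, 65, np.float64(0.076), np.float64(0.085), [373.0, 136.0])
   (-0.538, 0.0724, 17, np.float64(0.067), np.float64(0.077), [384.0, 132.0])
   (-0.339, 0.0727, 18, np.float64(0.068), np.float64(0.077), [397.0, 139.0])
   (-0.139, 0.0673, 67, np.float64(0.058), np.float64(0.077), [413.0, 137.0])
   (0.061, 0.0729, 21, np.float64(0.068), np.float64(0.077), [427.0, 143.0])
   (0.256, 0.0726, 20, np.float64(0.068), np.float64(0.077), [441.0, 141.0])
   (0.454, 0.073, 18, np.float64(0.068), np.float64(0.077), [456.0, 136.0])
   (0.617, 0.0816, 62, np.float64(0.078), np.float64(0.085), [471.0, 137.0])
   (0.879, 0.0591, 45, np.float64(0.058), np.float64(0.061), [473.0, 105.0])
```

```bash
cat >> h.py <<'E'
C={"a":(np.array([.6195,.178]),.125),"b":(np.array([.564,-.186]),-.14)}
def tcp(k,al,off,z,side,r=.13):  # side +1: tool on the larger-angle side
    c=C[k][0]; e=np.array([np.cos(al),np.sin(al)]); t=np.array([np.sin(al),-np.cos(al)])
    return np.r_[c-r*e+side*off*t,z],al
def rows(targets):
    s=state(); M=R.from_quat(s["ee_rot"]); y0=np.arctan2(M.as_matrix()[1,1],M.as_matrix()[0,1])
    print("t",s["time"],s["ee_pos"].round(4),"yaw",y0.round(3))
    for p,y in targets:
        want=R.from_matrix(np.array([[0,np.cos(y),np.sin(y)],[0,np.sin(y),-np.cos(y)],[-1,0,0]]))
        print(np.r_[(M.inv()*want).as_rotvec().round(3),(M.inv().apply(p-s["ee_pos"])).round(4)].tolist())
E
python3 - <<'E'
from h import *
rows([tcp("a",.52,.045,z,1) for z in(.18,.075)])
E
```

```text
t 1.4 [ 0.431  -0.089   0.3024] yaw 0.001
[-0.519, 0.0, 0.0, 0.1223, 0.0983, -0.1632]
[-0.519, 0.0, 0.0, 0.2273, 0.0983, -0.1633]
```

Call:
jog_arm --steps '[[[-0.17,0,0,0.02,0.025,-0.04,1],[-0.34,0,0,0.05,0.05,-0.08,1],[-0.52,0,0,0.08,0.075,-0.12,1],[-0.52,0,0,0.122,0.098,-0.163,1],[-0.52,0,0,0.16,0.098,-0.163,1],[-0.52,0,0,0.2,0.098,-0.163,1],[-0.52,0,0,0.227,0.098,-0.163,1],[-0.52,0,0,0.227,0.098,-0.163,1]]]'

```text
time: 2.4
ee_pos: [0.5277, 0.0698, 0.0735]
ee_rot: [0.355, 0.612, -0.357, 0.61]
wrist_force: [-0.6, 0.2, 0.9]
opening: 0.007
```

Run:
```python
from h import *
rows([tcp("a",al,o,.075,1) for al,o in((.52,.03),(.52,.024),(.44,.024),(.35,.024),(.26,.024),(.17,.024),(.08,.024),(-.01,.024),(-.1,.024),(-.19,.024))])
```

```text
t 2.4 [0.5277 0.0698 0.0735] yaw 0.515
[-0.005, -0.001, 0.004, -0.0015, 0.0034, -0.0183]
[-0.005, -0.001, 0.004, -0.0015, 0.0033, -0.0243]
[0.075, -0.001, 0.004, -0.0015, 0.0018, -0.0348]
[0.165, -0.001, 0.004, -0.0015, 0.001, -0.0466]
[0.255, -0.001, 0.004, -0.0014, 0.0014, -0.0585]
[0.345, -0.001, 0.004, -0.0014, 0.0028, -0.0703]
[0.435, -0.001, 0.005, -0.0014, 0.0052, -0.082]
[0.525, -0.0, 0.005, -0.0014, 0.0087, -0.0933]
[0.615, -0.0, 0.005, -0.0014, 0.0132, -0.1044]
[0.705, 0.0, 0.005, -0.0014, 0.0187, -0.1149]
```

Call:
jog_arm --steps '[[[0,0,0,-0.002,0.003,-0.018,1],[0,0,0,-0.002,0.003,-0.024,1],[0.075,0,0,-0.002,0.002,-0.035,1],[0.165,0,0,-0.002,0.001,-0.047,1],[0.255,0,0,-0.002,0.0015,-0.0585,1],[0.345,0,0,-0.002,0.003,-0.07,1],[0.435,0,0,-0.002,0.005,-0.082,1],[0.525,0,0,-0.002,0.0085,-0.0935,1],[0.615,0,0,-0.002,0.013,-0.1045,1],[0.705,0,0,-0.002,0.0185,-0.115,1]]]'

```text
time: 3.65
ee_pos: [0.4891, 0.1809, 0.0788]
ee_rot: [0.546, 0.449, -0.545, 0.451]
wrist_force: [2.4, -2.4, 1.0]
opening: 0.007
```

Run:
```python
from h import *
rows([tcp("a",al,.024,.075,1) for al in (-.19,-.27,-.34,-.4,-.44,-.475)])
s,c=wrist("w2"); print(s["wrist_force"].round(1)); P=cloud(c)
m=(P[...,2]>.098)&(P[...,2]<.11)&(np.hypot(P[...,0]-.49,P[...,1]-.2)<.05)&(c["frame"].max(-1)<110); print(P[m].shape)
if m.sum()>5: q=np.median(P[m],0); print(q,C["a"][0]-q[:2],np.arctan2(*(C["a"][0]-q[:2])[::-1]))
```

```text
t 3.65 [0.4891 0.1809 0.0788] yaw -0.191
[-0.001, 0.0, -0.003, 0.0038, -0.0014, 0.0022]
[0.079, 0.0, -0.003, 0.0038, -0.0029, -0.0083]
[0.149, 0.0, -0.003, 0.0038, -0.0035, -0.0175]
[0.209, 0.0, -0.003, 0.0038, -0.0036, -0.0254]
[0.249, -0.0, -0.003, 0.0038, -0.0033, -0.0307]
[0.284, -0.0, -0.003, 0.0038, -0.0029, -0.0353]
[ 2.4 -2.4  1. ]
(554, 3)
[0.49798469 0.17861942 0.10409669] [ 0.12151531 -0.00061942] -0.005097399997047938
```

Call:
jog_arm --steps '[[[0.07,0,0,0.002,-0.003,-0.008,1],[0.145,0,0,0.002,-0.0035,-0.0175,1],[0.205,0,0,0.002,-0.0035,-0.0255,1],[0.25,0,0,0.002,-0.0035,-0.031,1],[0.25,0,0,0.002,-0.0035,-0.031,1]]]'

```text
time: 4.32
ee_pos: [0.4908, 0.2127, 0.0764]
ee_rot: [0.596, 0.38, -0.596, 0.381]
wrist_force: [-0.0, -0.9, 0.4]
opening: -0.001
```

Run:
```python
from h import *
rows([tcp("a",al,.024,.077,1) for al in (-.44,-.475,-.5,-.53)])
s,c=wrist("w3"); print(s["wrist_force"].round(1)); 
for k in ((.504,.2375,.105),(.5555,.2113,.067),(.5481,.169,.067)): print(pix(c,np.array(k)).round())
```

```text
t 4.325 [0.4908 0.2127 0.0764] yaw -0.435
[0.005, -0.0, -0.002, -0.0006, 0.0012, 0.0005]
[0.04, -0.0, -0.002, -0.0006, 0.0005, -0.004]
[0.065, -0.0, -0.002, -0.0006, 0.0, -0.0073]
[0.095, -0.0, -0.002, -0.0006, -0.0004, -0.0113]
[-0.  -0.9  0.4]
[242. 328.]
[257. 162.]
[355. 135.]
```

View pics/w3.png

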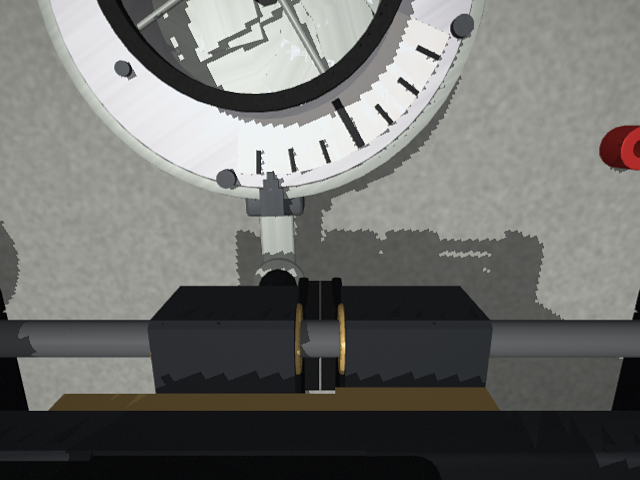

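The pointer (tip at 270,178) is still just short of the end mark (259,162), and the handle is at (277,275) against the finger. I push on in small steps and watch the force.

Call:
jog_arm --steps '[[[0.03,0,0,0,0,-0.004,1],[0.05,0,0,0,0,-0.007,1],[0.05,0,0,0,0,-0.009,1],[0.05,0,0,0,0,-0.009,1]]]'

```text
time: 4.88
ee_pos: [0.4943, 0.2201, 0.0755]
ee_rot: [-0.606, -0.365, 0.606, -0.365]
wrist_force: [-0.8, -1.2, 0.6]
opening: 0.007
```

Call:
jog_arm --steps '[[[0,0,0,0,0,-0.002,1],[0,0,0,0,0,-0.003,1],[0,0,0,0,0,-0.003,1]]]'

```text
time: 5.25
ee_pos: [0.4951, 0.221, 0.0752]
ee_rot: [-0.605, -0.364, 0.607, -0.364]
wrist_force: [-8.0, -6.9, 5.7]
opening: 0.01
```

Force has risen to about 12 N with almost no further motion, so the lever is at the stop. I back off, rise and look at both dampers.

Call:
jog_arm --steps '[[[0,0,0,0,0,0.01,1],[0,0,0,0,0,0.025,1],[0,0,0,-0.04,0,0.025,1],[0,0,0,-0.09,0,0.03,1],[-0.17,0,0,-0.15,-0.03,0.07,1],[-0.34,0,0,-0.2,-0.06,0.11,1],[-0.5,0,0,-0.22,-0.08,0.14,1],[-0.5,0,0,-0.22,-0.08,0.14,1],[-0.5,0,0,-0.22,-0.08,0.14,1]]]'

```text
time: 6.38
ee_pos: [0.3598, 0.1362, 0.2953]
ee_rot: [0.498, 0.502, -0.497, 0.503]
wrist_force: [0.2, -0.7, -0.8]
opening: 0.003
```

```bash
cat >> h.py <<'E'
def knob(c,k,guess):
    # cast dark handle-top pixels (z .105): uses depth to select
    P=cloud(c); m=(np.hypot(P[...,0]-guess[0],P[...,1]-guess[1])<.03)&(P[...,2]>.098)&(P[...,2]<.115)&(c["frame"].max(-1)<110)
    q=np.median(P[m],0); d=C[k][0]-q[:2]; al=np.arctan2(d[1],d[0])
    print(k,"knob",q.round(4),m.sum(),"r",np.hypot(*d).round(4),"ang",al.round(3),"value",(al-C[k][1]+.6).round(3)); return q
E
python3 - <<'E'
from h import *
s,c=wrist("w4"); print(s["ee_pos"],s["wrist_force"].round(1),s["time"])
knob(c,"a",(.504,.2375)); knob(c,"b",(.46,-.109))
for k in "ab":
    for t in marks(c,C[k][0]): print(k,t)
rows([tcp("b",-.639,.05,z,-1) for z in(.18,.077)])
E
```

```text
[0.35976838 0.13618337 0.29530046] [ 0.2 -0.7 -0.8] 6.375
a knob [0.5027 0.2362 0.1053] 442 r 0.1305 ang -0.462 value 0.013
b knob [ 0.459  -0.1059  0.1051] 446 r 0.1321 ang -0.652 value 0.088
a (0.027, 0.0838, 19, np.float64(0.084), np.float64(0.084), [276.0, 6.0])
b (-0.739, 0.0801, 285, np.float64(0.074), np.float64(0.085), [619.0, 49.0])
b (-0.739, 0.0719, 32, np.float64(0.067), np.float64(0.078), [627.0, 41.0])
b (-0.539, 0.0739, 23, np.float64(0.069), np.float64(0.078), [636.0, 54.0])
t 6.425 [0.3598 0.1363 0.2947] yaw 0.01
[0.649, 0.001, 0.0, 0.1147, 0.1276, 0.206]
[0.649, 0.001, 0.0, 0.2177, 0.1276, 0.2059]
```

View pics/w4.png

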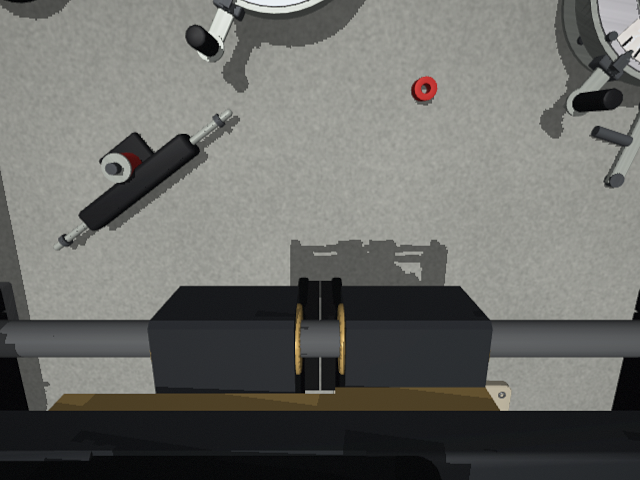

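The truck and bushing look undisturbed. a's handle, at (203,40), measures 0.013 rad from shut, but the marks are outside the frame. I move forward for a better look before starting on b.

Call:
jog_arm --steps '[[[0,0,0,0,0.05,-0.01,1],[0,0,0,0,0.09,-0.03,1],[0,0,0,0,0.11,-0.03,1],[0,0,0,0,0.11,-0.03,1],[0,0,0,0,0.11,-0.03,1]]]'

```text
time: 7.05
ee_pos: [0.4687, 0.1678, 0.2945]
ee_rot: [0.496, 0.503, -0.498, 0.503]
wrist_force: [0.9, 0.0, 0.2]
opening: 0.005
```

Run:
```python
from h import *
s,c=wrist("w5"); print(s["ee_pos"],s["wrist_force"].round(1),s["time"])
knob(c,"a",(.504,.2375))
for t in marks(c,C["a"][0]): print(t)
u,v=pix(c,np.array([.545,.215,.067])).astype(int); print(u,v)
f=c["frame"][max(v-90,0):v+90,max(u-120,0):u+120,::-1]; cv2.imwrite("pics/w5c.png",cv2.resize(f,None,fx=3,fy=3,interpolation=cv2.INTER_CUBIC)[:600,:800])
rows([tcp("b",-.645,.05,z,-1) for z in(.18,.077)])
```

```text
[0.46872875 0.16782777 0.29451801] [0.9 0.  0.2] 7.05
a knob [0.5043 0.2366 0.1053] 326 r 0.1292 ang -0.47 value 0.005
(-0.635, 0.0809, 66, np.float64(0.077), np.float64(0.085), [258.0, 113.0])
(-0.462, 0.0796, 93, np.float64(0.068), np.float64(0.085), [271.0, 120.0])
(-0.27, 0.0721, 17, np.float64(0.068), np.float64(0.076), [289.0, 118.0])
(-0.072, 0.0723, 17, np.float64(0.068), np.float64(0.077), [304.0, 121.0])
(0.129, 0.0673, 67, np.float64(0.058), np.float64(0.077), [318.0, 115.0])
(0.326, 0.0727, 19, np.float64(0.068), np.float64(0.078), [334.0, 118.0])
(0.525, 0.0723, 18, np.float64(0.068), np.float64(0.076), [348.0, 111.0])
(0.724, 0.0732, 21, np.float64(0.068), np.float64(0.078), [361.0, 103.0])
(0.888, 0.0814, 58, np.float64(0.078), np.float64(0.085), [377.0, 99.0])
269 123
t 7.1 [0.4687 0.1678 0.295 ] yaw 0.012
[0.657, 0.001, 0.001, 0.1151, 0.0188, 0.2359]
[0.657, 0.001, 0.001, 0.2181, 0.0189, 0.2359]
```

View pics/w5c.png

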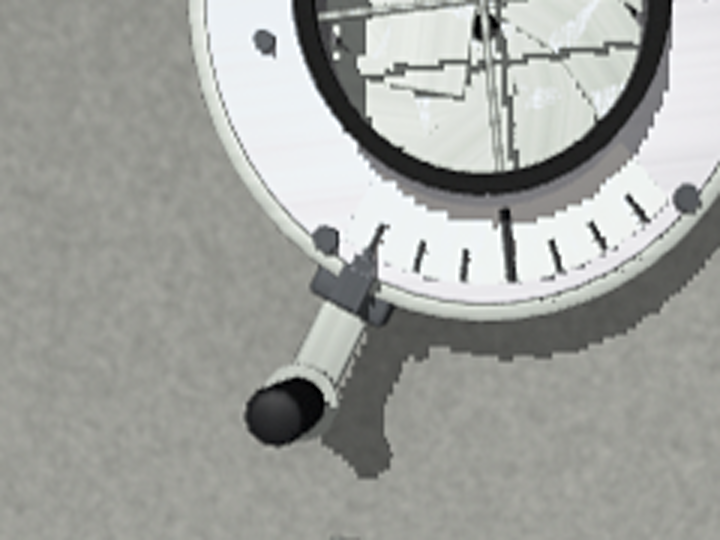

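The crop shows a's iris shut and its pointer on the last left mark (about 372,250), so the value is about 0.00. Now b.

Call:
jog_arm --steps '[[[0.17,0,0,0,0,0.05,1],[0.34,0,0,0.02,0,0.1,1],[0.5,0,0,0.05,0.01,0.15,1],[0.655,0,0,0.08,0.019,0.2,1],[0.655,0,0,0.115,0.019,0.236,1],[0.655,0,0,0.15,0.019,0.236,1],[0.655,0,0,0.19,0.019,0.236,1],[0.655,0,0,0.218,0.019,0.236,1],[0.655,0,0,0.218,0.019,0.236,1]]]'

```text
time: 8.22
ee_pos: [0.4893, -0.0677, 0.0762]
ee_rot: [-0.631, -0.317, 0.633, -0.316]
wrist_force: [0.3, 0.5, -0.2]
opening: 0.002
```

Run:
```python
from h import *
rows([tcp("b",al,o,.077,-1) for al,o in((-.645,.033),(-.645,.025),(-.57,.024),(-.49,.024),(-.41,.024),(-.33,.024),(-.26,.024),(-.2,.024))])
```

```text
t 8.225 [ 0.4893 -0.0677  0.0762] yaw -0.643
[0.002, 0.002, 0.003, -0.0007, 0.0008, 0.0166]
[0.002, 0.002, 0.003, -0.0007, 0.0008, 0.0246]
[-0.073, 0.002, 0.003, -0.0007, -0.0006, 0.0354]
[-0.153, 0.002, 0.003, -0.0007, -0.0014, 0.046]
[-0.233, 0.002, 0.003, -0.0006, -0.0013, 0.0566]
[-0.313, 0.001, 0.003, -0.0006, -0.0003, 0.0671]
[-0.383, 0.001, 0.003, -0.0006, 0.0012, 0.0762]
[-0.443, 0.001, 0.003, -0.0006, 0.003, 0.0839]
```

Stop at about −0.26 first (0.12 rad short of the mark), then measure.

Call:
jog_arm --steps '[[[0,0,0,0,0.001,0.0165,1],[0,0,0,0,0.001,0.0245,1],[-0.075,0,0,0,-0.0005,0.0355,1],[-0.155,0,0,0,-0.0015,0.046,1],[-0.235,0,0,0,-0.0015,0.0565,1],[-0.315,0,0,0,0,0.067,1],[-0.385,0,0,0,0.001,0.0765,1],[-0.385,0,0,0,0.001,0.0765,1]]]'

```text
time: 9.22
ee_pos: [0.4461, -0.1307, 0.0786]
ee_rot: [0.561, 0.43, -0.56, 0.431]
wrist_force: [-0.2, 0.4, -0.4]
opening: 0.004
```

Run:
```python
from h import *
rows([tcp("b",al,.024,.077,-1) for al in (-.26,-.2,-.17,-.14,-.11)])
s,c=wrist("w6")
for t in marks(c,C["b"][0]): print(t)
cv2.imwrite("pics/w6c.png",c["frame"][:400,:,::-1])
```

```text
t 9.225 [ 0.4461 -0.1307  0.0786] yaw -0.26
[-0.0, -0.0, -0.002, 0.0016, -0.0019, -0.0008]
[-0.06, -0.0, -0.002, 0.0016, -0.0031, 0.007]
[-0.09, -0.0, -0.002, 0.0016, -0.0035, 0.0109]
[-0.12, -0.0, -0.002, 0.0016, -0.0038, 0.0149]
[-0.15, -0.0, -0.002, 0.0016, -0.004, 0.0189]
(-0.989, 0.0825, 7, np.float64(0.082), np.float64(0.083), [243.0, 144.0])
(-0.902, 0.0805, 337, np.float64(0.077), np.float64(0.085), [259.0, 151.0])
(-0.736, 0.0719, 101, np.float64(0.067), np.float64(0.077), [295.0, 150.0])
(-0.536, 0.0721, 98, np.float64(0.067), np.float64(0.077), [326.0, 162.0])
(-0.338, 0.0726, 110, np.float64(0.068), np.float64(0.078), [358.0, 169.0])
(-0.27, 0.0817, 291, np.float64(0.076), np.float64(0.085), [369.0, 191.0])
(-0.139, 0.0674, 363, np.float64(0.058), np.float64(0.077), [391.0, 157.0])
(-0.131, 0.0785, 8, np.float64(0.078), np.float64(0.079), [394.0, 182.0])
(0.058, 0.0732, 120, np.float64(0.068), np.float64(0.079), [425.0, 163.0])
(0.255, 0.0729, 114, np.float64(0.068), np.float64(0.078), [456.0, 148.0])
(0.452, 0.0731, 125, np.float64(0.068), np.float64(0.079), [486.0, 129.0])
(0.617, 0.0816, 357, np.float64(0.077), np.float64(0.085), [523.0, 121.0])
(0.81, 0.0595, 668, np.float64(0.058), np.float64(0.063), [504.0, 60.0])
```

View pics/w6c.png

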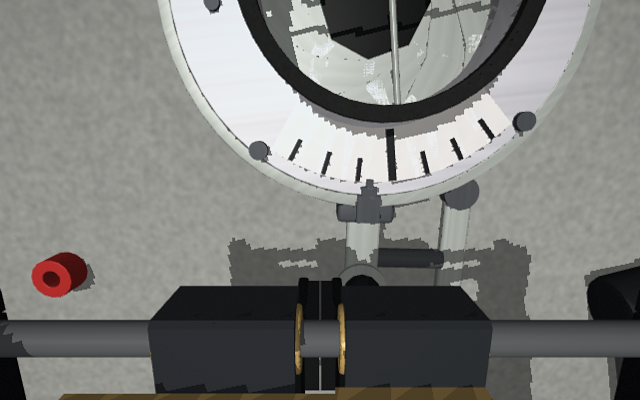

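b's pointer tip (370,181) reads −0.27 and the long mark (391,157) reads −0.14, so about 17 mm is left to push at the handle. I do 12.5 mm first.

Call:
jog_arm --steps '[[[-0.04,0,0,0.001,-0.002,0.005,1],[-0.08,0,0,0.001,-0.003,0.0095,1],[-0.1,0,0,0.001,-0.0035,0.0125,1],[-0.1,0,0,0.001,-0.0035,0.0125,1]]]'

```text
time: 9.78
ee_pos: [0.4397, -0.1409, 0.0769]
ee_rot: [0.538, 0.458, -0.538, 0.459]
wrist_force: [1.4, 0.5, 1.0]
opening: 0.005
```

Run:
```python
from h import *
rows([tcp("b",al,.024,.077,-1) for al in (-.16,-.13)])
s,c=wrist("w7"); print(s["wrist_force"].round(1))
for t in marks(c,C["b"][0]):
    if abs(t[0]+.14)<.25: print("mark",t)
for z in(.067,.07):
    for t in marks(c,C["b"][0],.0785,.0865,z):
        if abs(t[0]+.14)<.25: print("ptr",z,t)
```

```text
t 9.775 [ 0.4397 -0.1409  0.0769] yaw -0.159
[0.001, 0.0, -0.001, -0.0001, -0.0001, 0.0007]
[-0.029, 0.0, -0.001, -0.0001, -0.0008, 0.0046]
[1.4 0.5 1. ]
mark (-0.374, 0.0834, 7, np.float64(0.083), np.float64(0.084), [334.0, 187.0])
mark (-0.337, 0.0727, 112, np.float64(0.068), np.float64(0.078), [346.0, 164.0])
mark (-0.161, 0.0734, 650, np.float64(0.058), np.float64(0.085), [376.0, 168.0])
mark (-0.101, 0.0784, 16, np.float64(0.078), np.float64(0.079), [386.0, 179.0])
mark (0.058, 0.0734, 123, np.float64(0.068), np.float64(0.079), [413.0, 164.0])
ptr 0.067 (-0.374, 0.0834, 7, np.float64(0.083), np.float64(0.084), [334.0, 187.0])
ptr 0.067 (-0.186, 0.0831, 334, np.float64(0.079), np.float64(0.086), [370.0, 191.0])
ptr 0.067 (-0.12, 0.0785, 6, np.float64(0.079), np.float64(0.079), [382.0, 180.0])
ptr 0.07 (-0.377, 0.083, 7, np.float64(0.083), np.float64(0.083), [334.0, 187.0])
ptr 0.07 (-0.191, 0.083, 356, np.float64(0.079), np.float64(0.086), [370.0, 191.0])
```

Call:
jog_arm --steps '[[[-0.02,0,0,0,-0.0005,0.003,1],[-0.035,0,0,0,-0.0005,0.0055,1],[-0.035,0,0,0,-0.0005,0.0055,1],[-0.035,0,0,0,-0.0005,0.0055,1]]]'

```text
time: 10.32
ee_pos: [0.4378, -0.1465, 0.0764]
ee_rot: [-0.53, -0.468, 0.53, -0.468]
wrist_force: [0.1, 0.4, 0.3]
opening: 0.005
```

Run:
```python
from h import *
rows([tcp("b",al,.024,.077,-1) for al in (-.14,-.11)])
s,c=wrist("w8"); print(s["wrist_force"].round(1))
for t in marks(c,C["b"][0])+marks(c,C["b"][0],.058,.077)+marks(c,C["b"][0],.0785,.0865,.068):
    if abs(t[0]+.14)<.1: print(t)
cv2.imwrite("pics/w8c.png",cv2.resize(c["frame"][100:300,270:510,::-1],None,fx=3,fy=3,interpolation=cv2.INTER_CUBIC))
```

```text
t 10.325 [ 0.4378 -0.1465  0.0764] yaw -0.124
[0.016, 0.0, 0.0, -0.0006, 0.0005, -0.0025]
[-0.014, 0.0, 0.0, -0.0006, -0.0002, 0.0014]
[0.1 0.4 0.3]
(-0.137, 0.0738, 674, np.float64(0.058), np.float64(0.085), [371.0, 168.0])
(-0.138, 0.0674, 368, np.float64(0.058), np.float64(0.077), [372.0, 153.0])
(-0.141, 0.083, 359, np.float64(0.079), np.float64(0.086), [370.0, 190.0])
```

View pics/w8c.png

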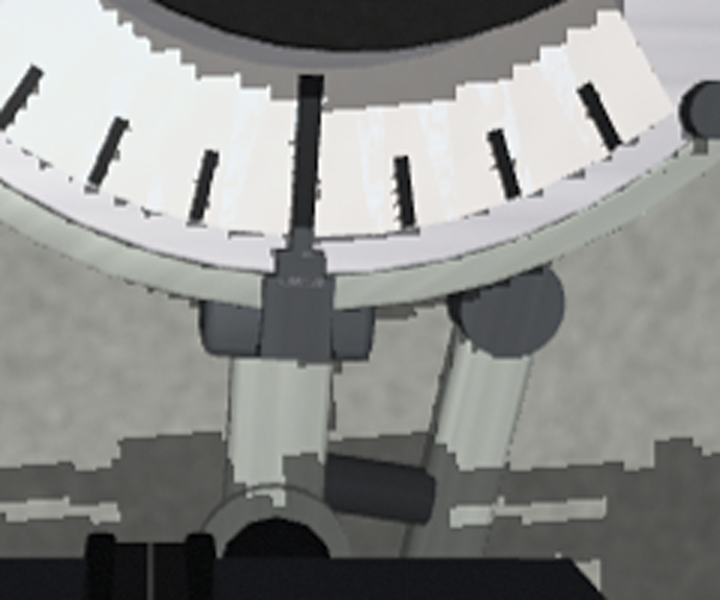

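b's pointer tip (303,240) sits in line with the long mark, at −0.141 against −0.138. I back off, rise clear and do a final check.

Call:
jog_arm --steps '[[[0,0,0,0,0,-0.01,1],[0,0,0,0,0,-0.025,1],[0,0,0,-0.04,0,-0.03,1],[0,0,0,-0.09,0,-0.04,1],[0,0,0,-0.15,-0.01,-0.06,1],[-0.1,0,0,-0.2,-0.01,-0.09,1],[-0.12,0,0,-0.22,-0.01,-0.12,1],[-0.12,0,0,-0.22,-0.01,-0.12,1],[-0.12,0,0,-0.22,-0.01,-0.12,1],[-0.12,0,0,-0.22,-0.01,-0.12,1]]]'

```text
time: 11.62
ee_pos: [0.4424, -0.0266, 0.2956]
ee_rot: [-0.501, -0.499, 0.502, -0.499]
wrist_force: [0.3, -0.3, 0.2]
opening: 0.003
```

Run:
```python
from h import *
s,c=wrist("w9"); print(s["time"],s["ee_pos"],s["wrist_force"].round(1))
knob(c,"a",(.504,.2375)); knob(c,"b",(.435,-.168))
for k in "ab":
    for t in marks(c,C[k][0],.058,.077)+marks(c,C[k][0],.0785,.0865,.068):
        if abs(t[0]-(-.14 if k=="b" else -.475))<.1: print(k,t)
t=read_camera("top"); cv2.imwrite("pics/top1.png",t["frame"][:,:,::-1])
P0=cloud(np.load("top0.npz")); P=cloud(t)
d=(abs(P[...,2]-P0[...,2])>.006)&(P[...,2]<.15)&(P0[...,2]<.15); d=cv2.morphologyEx(d.astype(np.uint8),cv2.MORPH_OPEN,np.ones((3,3)))
n,l,st,ce=cv2.connectedComponentsWithStats(d)
for i in range(1,n): print(ce[i].round(),st[i,4])
```

```text
11.625 [ 0.44240513 -0.02663606  0.29560231] [ 0.3 -0.3  0.2]
a knob [0.5037 0.2347 0.105 ] 425 r 0.1289 ang -0.456 value 0.019
b knob [ 0.436  -0.1645  0.105 ] 321 r 0.1298 ang -0.166 value 0.574
a (-0.475, 0.0727, 34, np.float64(0.068), np.float64(0.077), [60.0, 84.0])
a (-0.459, 0.083, 130, np.float64(0.079), np.float64(0.086), [57.0, 95.0])
b (-0.137, 0.0674, 71, np.float64(0.058), np.float64(0.077), [476.0, 147.0])
b (-0.145, 0.0831, 82, np.float64(0.079), np.float64(0.086), [472.0, 163.0])
[38.  2.] 9
[304.   0.] 6
[105.   3.] 9
[356.   4.] 9
[234.   7.] 9
[366.   9.] 9
[566.  14.] 9
[638.  22.] 6
[638.  26.] 8
[21. 30.] 9
[419.  30.] 12
[408.  34.] 9
[295.  36.] 9
[318.  37.] 9
[48. 50.] 9
[79. 51.] 9
[ 0. 56.] 6
[ 6. 55.] 9
[572.  56.] 9
[525.  57.] 9
[491.  59.] 9
[557.  60.] 12
[253.  62.] 9
[518.  63.] 9
[304.  71.] 9
[121.  79.] 9
[589.  86.] 9
[253. 206.] 221
[240. 210.] 67
[260. 222.] 86
[251. 217.] 23
[239. 222.] 143
[250. 228.] 37
[422. 236.] 26
[421. 241.] 9
[423. 246.] 9
[421. 250.] 9
[272. 263.] 227
[220. 264.] 255
```

View pics/top1.png

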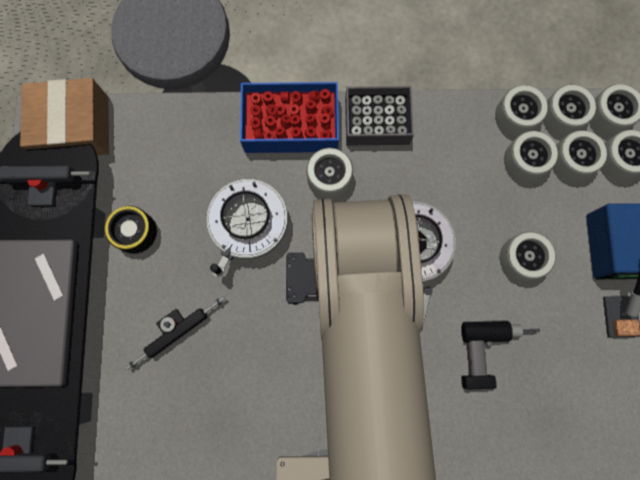

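b is on the mark, and the bench is otherwise unchanged. My readings of a's pointer vary (0.005 to 0.019), so I recheck it in the best saved view, w5.

Run:
```python
from h import *
for n in("w5","w9"):
    c=np.load(n+".npz")
    for k,g in(("a",.505),("b",.14)):
        for z in(.065,.067,.07):
            for t in marks(c,C[k][0],.079,.0865,z):
                if abs(t[0]+g)<.1: print(n,k,z,t)
    for t in marks(c,C["a"][0],.058,.0765):
        if abs(t[0]+.475)<.3:print(n,"mark",t)
```

```text
w5 a 0.065 (-0.461, 0.0833, 83, np.float64(0.079), np.float64(0.086), [270.0, 124.0])
w5 a 0.067 (-0.458, 0.0833, 83, np.float64(0.079), np.float64(0.086), [270.0, 124.0])
w5 a 0.07 (-0.455, 0.0833, 85, np.float64(0.079), np.float64(0.086), [270.0, 124.0])
w5 mark (-0.467, 0.0721, 20, np.float64(0.068), np.float64(0.076), [274.0, 112.0])
w5 mark (-0.27, 0.0721, 17, np.float64(0.068), np.float64(0.076), [289.0, 118.0])
w9 a 0.065 (-0.479, 0.0831, 119, np.float64(0.079), np.float64(0.086), [57.0, 95.0])
w9 a 0.067 (-0.465, 0.083, 124, np.float64(0.079), np.float64(0.086), [57.0, 95.0])
w9 a 0.07 (-0.445, 0.0831, 129, np.float64(0.079), np.float64(0.086), [57.0, 96.0])
w9 b 0.065 (-0.132, 0.0833, 78, np.float64(0.079), np.float64(0.086), [471.0, 163.0])
w9 b 0.067 (-0.141, 0.0833, 79, np.float64(0.079), np.float64(0.086), [471.0, 164.0])
w9 b 0.07 (-0.154, 0.0833, 79, np.float64(0.079), np.float64(0.086), [471.0, 164.0])
w9 mark (-0.473, 0.0721, 29, np.float64(0.068), np.float64(0.076), [60.0, 84.0])
w9 mark (-0.273, 0.0719, 24, np.float64(0.068), np.float64(0.076), [76.0, 90.0])
```

a's pointer is within about 0.01 rad of its end mark, which is within the measurement error and agrees with the force felt at the stop. I hand in.

```bash
python3 -c "
from bench import *
print(hand_in())"
```

```text
the job is handed in; nothing more can be done
None
```

I pushed damper_a (left, the open one) round to its shut stop first. Then I pushed damper_b (right) until its pointer was on the long middle mark. Both were pushed with the outside of the closed fingers. The job was handed in at about 12 s on the robot's clock, with the arm clear of everything.

**damper_a:** At the end of the push the wrist force rose to about 12 N with almost no further motion. The best view shows the iris shut, and the pointer is about 0.01 rad from the end mark. My readings disagreed slightly, from 0.005 to 0.019 rad above shut, which is about the measurement error.

**damper_b:** The pointer read −0.141 rad against −0.138 for the long mark just before I backed off, and −0.141 to −0.145 against −0.137 after. The rougher reading from the handle gave 0.574 instead of 0.6, but I trusted the pointer.

**Bystanders:** The final top picture and a depth comparison with the start show changes only at the dampers. The arm hid the bushing and part of damper_b and the T-tool in that last top picture. I saw the bushing and tool undisturbed in wrist views during b's push, but did not check them again after it.

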